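Post the recalled medicine carton into the returns box

TASK

The medicine carton with the red band has been recalled: take it out of the sloping rack, tip it upright and post it edge-on through the slot in the lid of the blue returns box, so that it drops right inside. Leave the blue and green cartons where they are in the rack.

Things in the scene. Friction and masses are not known exactly. Their poses are not given: they have to be found in the camera images.
- red_carton: Red-banded carton: flat closed white box 14 mm thick (x, square to its large faces), 60 wide (y), 110 long (z, to its upper end, which has the wide red band), about 40 g; origin at its centre. Stands loose in a bay of the rack, leaning 26 degrees from upright, upper end roughly towards the robot, +x face up. Its upper 50 mm is free on both faces: pinch it there across the 14 mm, fingers pointing along its length.
- blue_carton: Blue-banded carton, same size, axes and lean, in another bay; leave it. The rack is fixed, white, with three bays side by side 92 mm apart parted by low ridges; any colour may be in any bay, all cartons are parallel. Its sloping back supports the lower 58 mm of each carton's underside and ends there; a blue lip carries the bottom edge about 50 mm above the table.
- green_carton: Green-banded carton, same size, axes and lean as the red one, in another bay of the rack; leave it.
- returns_box: Returns box fixed to the table on either side of the rack: blue sides, white lid, closed but for one slot. 140 mm (its x) by 160 (its y), 150 high; origin at the centre of its underside, z up. Slot in the middle of the lid, framed in yellow, 34 mm wide along the box's x, 86 long along its y, through the 5 mm lid. Inside it is empty, with a black sloping floor, highest 50 mm up.
Things that resemble listed ones, but are neither listed nor needed, are in the scene too. What is shaped like the red_carton but orange or yellow is not meant.

How it is judged (in metres and radians):
At the end, for the whole second after the job is handed in: The red-banded carton lies or stands at rest inside the returns box (its centre within the walls and less than 90 mm above the table, so wholly below the lid), and the blue and green cartons are within 30 mm of where they started (x of red_carton in the frame of returns_box between -0.065 and 0.065 m and y of red_carton in the frame of returns_box between -0.075 and 0.075 m and z of red_carton in the frame of returns_box between 0 and 0.09 m and linear speed of red_carton below 0.05 m/s and distance of each of blue_carton, green_carton from where it was at the start of the episode below 0.03 m); the robot touches nothing.
It fails at once if the blue or the green carton is moved by more than 30 mm (distance of any of blue_carton, green_carton from where it was at the start of the episode above 0.03 m).
It also fails if it takes over 40 s, if anything falls off the work surface, if the arm or the gripper's body presses on something with over 40 N, if the wrist force passes 120 N, or if a joint passes its speed limit or range.

ROBOT

A 6-joint arm with a two-finger parallel gripper is mounted at the origin on the work surface. World frame = base frame: x ahead of the robot, y to its left, z up, the work surface at z = 0. Lengths are in mm, angles in rad, forces in N, time in s.
With the tool pointing down it reaches from about 275 to 1000 mm from the base axis. Payload 8.4 kg.
Tool frame: the origin (TCP) lies on the mounting face of the last link; the fingertips stand 173 mm ahead of it and the grasp point (between the pads) lies 155 mm ahead of it; z points along the fingers, y is the line along which they close (so a half turn about z gives the same grasp; the last joint's range is limited). The gripper opens to 85 mm and grips with 20 to 120 N. Pads are 22 mm wide; open, the fingers measure 114 mm over their backs; the gripper's body (76 mm by 85 mm) begins 54 mm behind the grasp point. The pads swing forward as they close: fully open they stand 13 mm farther back than shut.
Start: joints at [-1.18, 0.353, 1.633, -0, 1.155, -0.002], TCP at [239.235, -577.405, 404.681] pointing down, gripper open.
Joint ranges: [-2.63, 2.63], [-0.92, 2.1], [0.06, 2.66], [-1.3, 4.44], [0, 2.69], [-3.02, 3.02]. Speed limits (rad/s): [2.22, 2.22, 2.79, 3.14, 3.14, 3.14].

INTERFACE

Orientations are given as [roll, pitch, yaw] about the fixed x, y, z axes, in that order (R = Rz(yaw) Ry(pitch) Rx(roll)).
In Python, from rig import r gives the robot as it stands.
- The arm moves only by the tool apply_moves, never from a script. Its argument "deltas" is a list of rows, each an object with "claw": the gripper command: -1 is fully open, 1 is shut, values between are in proportion; "delta_pos": the shift along the tool's x, y, z in cm, a list of three; "yaw": the turn about the tool's z in rad. In form: [{"claw": claw, "delta_pos": [tx, ty, tz], "yaw": yaw}, ...]. A call has 1 to 8 rows; each row shifts and turns the commanded pose from where the row before left it, along the tool's axes as they then stand; what a row does not reach is not made up. A row lasts 1/8 s, in which the tool goes at most 62.5 mm and 10.7 degrees, less where a joint would pass 70% of its speed; a pose out of reach is approached as far as the arm can. A call with a gripper value outside its range is refused whole. The fingers move at their own pace and stop on an object; "grip_force" is the grip in N (left out, the last holds). Time passes only in rows, so rows that do not move let the fingers close. It gives the time, the measured TCP pose, the force, the opening and the grip force at its end, in the units of the state.
- r.sense(): the state, without advancing time (a new reading comes with each control period).
- r.grab_frame(name): name is "scene" or "side" or "wrist"; returns a dict with "img" (384x512x3 uint8, blue, green, red), "z_map" (384x512 float32, mm along the optical axis (not along the pixel's ray), 0 where there is no reading), "fx", "fy", "cx", "cy" (pixels), "eye" and "rotation" of the camera in the world; the wrist camera has in their place "T_tool_cam" (4x4, takes a point from camera to tool coordinates, whose origin is the TCP and whose axes are the flange's). Camera axes: x right, y up, looking along -z (the intrinsics and any distortion apply to the point x, -y, -z); pixel columns grow to the right and rows downward; lengths in mm; the calibration is good to about 2 mm. A picture is of the moment at which its call begins: read the wrist's pose just before it.
- r.sign_off(): hands the job in; it is judged then, once.
The state is a dict: "clock": time; "qpos": joint angles; "qvel": joint speeds; "joint_efforts": joint torques, N m; "eef_pos": TCP position; "tcp_rot": TCP orientation; "contact_force": force on the tool from outside, world axes, zero at the start; "wrist_torque": the same for the moment, N m; "opening": opening from 0.0 (shut) to 1.0 (fully open); "grasp_force": force on a finger pad.
Only numpy, scipy, OpenCV 4.12 (cv2) and the standard library are available. Lean on these libraries where they do the work, as an engineer would, in place of code of your own. Each camera call takes 0.05 s, during which the arm holds its last target. There are 200 camera calls.

## Working session

There is one attempt and no reset: what is moved stays moved. The work goes in short steps, Python scripts to look and compute and a tool call to move; the robot and the scene stay as the last step left them, time stands still between calls to the robot, and variables do not carry over. Pictures are saved under pics/ and viewed, at most 10 in all, crops included, and the job is handed in when it is done.

Besides the shell and the picture viewer there is one more tool, called as a command line: name --argument value ..., lists and objects as JSON in quotes. apply_moves: Moves the arm, as the interface text tells. Its arguments: {"type":"object","properties":{"deltas":{"type":"array"},"grip_force":{"type":"number"}},"required":["deltas"]}

```bash
mkdir -p pics; ls; cat > h.py <<'E'
import numpy as np, cv2
from rig import r
from scipy.spatial.transform import Rotation as Ro
def pts(f, T=None):
    z=f["z_map"]; v,u=np.mgrid[:z.shape[0],:z.shape[1]]
    P=np.stack([(u-f["cx"])/f["fx"]*z,-(v-f["cy"])/f["fy"]*z,-z],-1)
    if T is None: P=P@np.array(f["rotation"]).T+np.array(f["eye"])
    else: P=P@T[:3,:3].T+T[:3,3]
    P[z==0]=np.nan
    return P
def wristT(s,f):
    T=np.eye(4);T[:3,:3]=Ro.from_euler('xyz',s["tcp_rot"]).as_matrix();T[:3,3]=s["eef_pos"]
    return T@np.array(f["T_tool_cam"])
E
python3 - <<'E'
from h import *
s=r.sense(); print(s)
for n in("scene","side"):
    f=r.grab_frame(n); print(n,[k for k in f if k not in("img","z_map")],np.shape(f["rotation"]))
    print(f["eye"],f.get("dist"))
    cv2.imwrite(f"pics/{n}.png",f["img"]); np.savez(f"{n}.npz",P=pts(f),img=f["img"])
E
```

```text
pics
{'clock': 0.0, 'qpos': array([-1.18040846e+00,  3.53668531e-01,  1.63415968e+00, -1.74890011e-06,
        1.15518535e+00, -2.40079532e-03]), 'qvel': array([ 6.59601955e-04, -1.93480244e-04,  7.25753277e-05,  1.25159166e-04,
       -1.01389552e-05, -7.34504569e-04]), 'joint_efforts': array([-1.77830152e-03, -6.05261636e+01, -3.42063153e+01,  9.09610947e-06,
        9.50924645e-03, -4.13106000e-05]), 'eef_pos': array([ 239.13633128, -577.18041621,  403.93784342]), 'tcp_rot': array([-3.14017175e+00, -1.81229650e-06,  3.92789368e-01]), 'contact_force': array([0.75288742, 0.97461453, 0.31042876]), 'wrist_torque': array([-0.00570429,  0.02755838,  0.01893316]), 'grasp_force': 0.0, 'opening': 0.9978323648355721}
scene ['fx', 'fy', 'cx', 'cy', 'eye', 'rotation'] (3,)
[ 915.34284701 -343.55035251  588.49546469] NoneTraceback (most recent call last):
  File "<stdin>", line 6, in <module>
  File "h.py", line 7, in pts
    if T is None: P=P@np.array(f["rotation"]).T+np.array(f["eye"])
                    ~~~~~~~~~~~~~~~~~~~~~~~~~~~^~~~~~~~~~~~~~~~~~~
ValueError: operands could not be broadcast together with shapes (384,512) (3,)
```

View pics/scene.png

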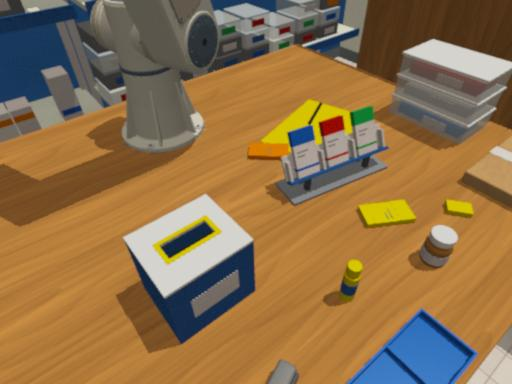

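The scene view shows the rack with blue (303,140), red (332,130) and green (364,125) cartons, and the returns box with its slot at (188,240). The rotation is given as rpy, so I'll fix my helper.

```bash
sed -i 's/np.array(f\["rotation"\]).T/Ro.from_euler("xyz",f["rotation"]).as_matrix().T/' h.py
python3 - <<'E'
from h import *
for n in("scene","side"):
    f=r.grab_frame(n); P=pts(f); print(n,f["eye"])
    cv2.imwrite(f"pics/{n}.png",f["img"]); np.savez(f"{n}.npz",P=P,img=f["img"])
    hsv=cv2.cvtColor(f["img"],cv2.COLOR_BGR2HSV); H,S,V=[hsv[...,i].astype(int) for i in range(3)]
    for c,m in dict(red=((H<6)|(H>174))&(S>170)&(V>90),blue=(H>105)&(H<125)&(S>150),green=(H>50)&(H<80)&(S>130),yellow=(H>25)&(H<33)&(S>190)).items():
        k,L,st,ce=cv2.connectedComponentsWithStats(m.astype(np.uint8))
        for i in range(1,k):
            if st[i,4]>60:
                Q=P[L==i]; print(c,ce[i].round(),st[i,4],np.nanmedian(Q,0).round(),np.nanpercentile(Q,2,0).round(),np.nanpercentile(Q,98,0).round())
E
```

```text
scene [ 915.34284701 -343.55035251  588.49546469]
red [332. 126.] 283 [464. 227. 138.] [454. 200. 124.] [473. 255. 152.]
blue [34. 45.] 3283 [-1235.  -160.   -34.] [-1249.  -331.  -303.] [-529.  149.  247.]
blue [333.  41.] 288 [-535. 1415. -209.] [-1252.  1198.  -656.] [-526. 2265. -188.]
blue [ 72. 110.] 76 [-589. -150. -143.] [-596. -183. -153.] [-583. -118. -133.]
blue [301. 136.] 337 [449. 143. 139.] [439. 116. 125.] [459. 171. 153.]
blue [335. 167.] 250 [509. 196.  56.] [482.  83.  36.] [537. 348.  59.]
blue [187. 239.] 494 [ 488. -188.   66.] [ 486. -232.   51.] [ 490. -140.   81.]
blue [203. 294.] 3440 [ 623. -240.   85.] [ 527. -291.    6.] [ 625. -136.  137.]
blue [348. 290.] 88 [743. -17.  36.] [733. -20.  25.] [750.  -6.  46.]
blue [418. 356.] 5350 [880.   4.   3.] [842. -97.   1.] [935.  64.  17.]
green [228.  30.] 65 [-587.  654.   -0.] [-594.  618.  -11.] [-580.  690.   14.]
green [362. 115.] 295 [480. 316. 138.] [468. 290. 124.] [490. 348. 153.]
yellow [292. 123.] 910 [236. 329.  -1.] [175. 198.  -3.] [292. 463.   8.]
yellow [329. 119.] 615 [282. 438.  -1.] [223. 204.
[... 836 characters left out ...]
 -126.    3.] [938.  72.  20.]
blue [153. 190.] 116 [730.   9.  38.] [723.  -4.  24.] [741.  14.  51.]
blue [257. 215.] 317 [439. 164. 151.] [429. 123. 125.] [456. 181. 156.]
blue [159. 328.] 204 [530. 353.  60.] [521. 300.  51.] [538. 373.  62.]
green [197. 287.] 602 [470. 335. 152.] [459. 296. 123.] [487. 355. 156.]
yellow [256. 117.] 137 [ 551. -199.  151.] [ 530. -257.  150.] [ 577. -158.  153.]
yellow [150. 172.] 139 [732.   4.  84.] [724. -10.  58.] [745.  12.  97.]
yellow [131. 272.] 1422 [657. 226.  15.] [614. 170.  13.] [700. 275.  17.]
yellow [ 34. 321.] 702 [749. 365.  15.] [722. 338.   4.] [775. 389.  17.]
yellow [304. 351.] 9073 [328. 282.   1.] [226. 207.  -1.] [426. 348.   3.]
```

View pics/side.png

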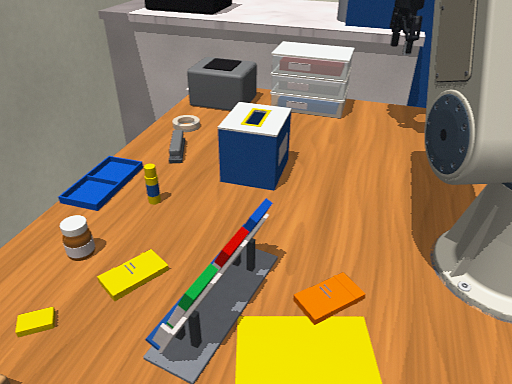

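```bash
cat >> h.py <<'E'
def to(x,y,z,yaw):
    """remaining shift (cm, in present tool axes) and tool-yaw to a TCP pose pointing down"""
    s=r.sense(); R=Ro.from_euler('xyz',s["tcp_rot"]); p=np.array(s["eef_pos"])
    dy=(s["tcp_rot"][2]-yaw+np.pi)%(2*np.pi)-np.pi
    print("t",s["clock"],"pos",p.round(1),"rpy",np.round(s["tcp_rot"],3),"F",np.round(s["contact_force"],1),"open",round(s["opening"],3),"gf",s["grasp_force"])
    print("delta_cm",(R.inv().apply(np.array([x,y,z])-p)/10).round(2),"tool yaw",round(dy,3))
E
python3 - <<'E'
from h import *
for n in("scene","side"):
    d=np.load(n+".npz"); P=d["P"]; img=d["img"]
    m=(abs(P[...,2]-151)<4)&(P[...,0]>450)&(P[...,0]<660)&(P[...,1]<-90)&(P[...,1]>-330)
    Q=P[m]; print(n,"lid",len(Q),np.median(Q[:,2]),cv2.minAreaRect(Q[:,:2].astype(np.float32)))
    hsv=cv2.cvtColor(img,cv2.COLOR_BGR2HSV)
    y=m&(hsv[...,0]>25)&(hsv[...,0]<33)&(hsv[...,1]>150)
    if y.sum(): print("frame",y.sum(),cv2.minAreaRect(P[y][:,:2].astype(np.float32)))
    # rack: front faces of cartons (scene only)
    f=(P[...,2]>95)&(P[...,2]<160)&(P[...,0]>400)&(P[...,0]<560)&(P[...,1]>90)&(P[...,1]<380)
    if n=="scene":
        Q=P[f]; c=Q.mean(0); 
        for _ in range(5):
            w=np.linalg.svd(Q-Q.mean(0),full_matrices=False)[2][2]; c=Q.mean(0); e=(Q-c)@w; Q=Q[abs(e)<3]
        w*=np.sign(w[2]); print("front normal",w,"tilt",np.degrees(np.arcsin(w[2])),"az",np.degrees(np.arctan2(w[1],w[0])),"c",c,len(Q))
E
python3 -c "
from h import *
to(456,229,404,1.393)"
```

```text
scene lid 5938 148.74899206933327 ((553.260009765625, -210.57778930664062), (142.25967407226562, 160.52761840820312), 1.0162570476531982)
frame 611 ((554.3712158203125, -210.53521728515625), (48.76998519897461, 100.56796264648438), 0.8898283243179321)
front normal [ 0.88949364 -0.15926521  0.42829389] tilt 25.3593346190165 az -10.1513280876904 c [469.77221853 226.57023266 125.42084235] 1591
side lid 1508 150.60661632478457 ((554.6314086914062, -208.5919189453125), (140.5337677001953, 166.53622436523438), 1.0225087404251099)
frame 147 ((553.60546875, -209.46592712402344), (48.4462776184082, 105.33816528320312), 1.0587491989135742)
t 0.15 pos [ 239.1 -577.3  404.2] rpy [-3.141  0.     0.393] F [-0.   0.6  0.3] open 0.998 gf 0.0
delta_cm [ 50.89 -66.19   0.08] tool yaw -1.0
```

apply_moves --deltas '[{"claw": -1, "delta_pos": [3, -3, -2], "yaw": -0.07}, {"claw": -1, "delta_pos": [3, -3, -2], "yaw": -0.07}]'

```text
clock: 0.4
eef_pos: [269.1, -497.1, 444.4]
tcp_rot: [-3.14, -0.0, 0.534]
contact_force: [0.0, -0.1, 0.5]
opening: 1.0
grasp_force: 0.0
```

```bash
cat >> h.py <<'E'
def plan(x,y,z,yaw,step=50):
    s=r.sense(); p=np.array(s["eef_pos"]); Y=s["tcp_rot"][2]; g=np.array([x,y,z])
    dy=(yaw-Y+np.pi)%(2*np.pi)-np.pi
    n=int(max(np.ceil(np.linalg.norm(g-p)/step),np.ceil(abs(dy)/.15),1)); 
    print("t",s["clock"],"pos",p.round(1),Y.round(3),"rows",n)
    for i in range(n):
        d=Ro.from_euler('xyz',[np.pi,0,Y+dy*i/n]).inv().apply((g-p)/n)/10
        print(d.round(2).tolist(),round(-dy/n,3))
E
python3 -c "
from h import *
plan(440,200,420,1.394)"
```

```text
t 0.4 pos [ 269.1 -497.1  444.4] 0.534 rows 15
[3.35, -3.42, 0.16] -0.057
[3.54, -3.22, 0.16] -0.057
[3.72, -3.01, 0.16] -0.057
[3.88, -2.8, 0.16] -0.057
[4.04, -2.57, 0.16] -0.057
[4.18, -2.33, 0.16] -0.057
[4.3, -2.09, 0.16] -0.057
[4.42, -1.84, 0.16] -0.057
[4.52, -1.58, 0.16] -0.057
[4.6, -1.32, 0.16] -0.057
[4.67, -1.06, 0.16] -0.057
[4.72, -0.79, 0.16] -0.057
[4.76, -0.52, 0.16] -0.057
[4.78, -0.24, 0.16] -0.057
[4.79, 0.03, 0.16] -0.057
```

apply_moves --deltas '[{"claw": -1, "delta_pos": [3.3, -3.4, 0.2], "yaw": -0.06}, {"claw": -1, "delta_pos": [3.5, -3.2, 0.2], "yaw": -0.06}, {"claw": -1, "delta_pos": [3.7, -3.0, 0.2], "yaw": -0.06}, {"claw": -1, "delta_pos": [3.9, -2.8, 0.2], "yaw": -0.06}, {"claw": -1, "delta_pos": [4.0, -2.6, 0.2], "yaw": -0.06}, {"claw": -1, "delta_pos": [4.2, -2.3, 0.2], "yaw": -0.06}, {"claw": -1, "delta_pos": [4.3, -2.1, 0.2], "yaw": -0.06}, {"claw": -1, "delta_pos": [4.4, -1.8, 0.2], "yaw": -0.06}]'

```text
clock: 1.4
eef_pos: [356.7, -125.3, 428.7]
tcp_rot: [3.141, -0.0, 1.014]
contact_force: [0.7, 0.0, -0.2]
opening: 1.002
grasp_force: 0.0
```

apply_moves --deltas '[{"claw": -1, "delta_pos": [4.5, -1.6, 0.2], "yaw": -0.06}, {"claw": -1, "delta_pos": [4.6, -1.3, 0.2], "yaw": -0.06}, {"claw": -1, "delta_pos": [4.7, -1.0, 0.2], "yaw": -0.06}, {"claw": -1, "delta_pos": [4.7, -0.8, 0.2], "yaw": -0.06}, {"claw": -1, "delta_pos": [4.8, -0.5, 0.2], "yaw": -0.06}, {"claw": -1, "delta_pos": [4.8, -0.2, 0.2], "yaw": -0.06}, {"claw": -1, "delta_pos": [4.0, 0, 0.2], "yaw": -0.02}, {"claw": -1, "delta_pos": [0, 0, 0], "yaw": 0}]'

```text
clock: 2.4
eef_pos: [427.0, 195.3, 414.3]
tcp_rot: [-3.141, -0.0, 1.396]
contact_force: [-0.1, 0.2, 0.3]
opening: 1.003
grasp_force: 0.0
```

```bash
python3 - <<'E'
from h import *
s=r.sense(); f=r.grab_frame("wrist"); T=wristT(s,f); P=pts(f,T); img=f["img"]
cv2.imwrite("pics/w1.png",img)
hsv=cv2.cvtColor(img,cv2.COLOR_BGR2HSV); H,S,V=[hsv[...,i].astype(int) for i in range(3)]
m=((H<6)|(H>174))&(S>150)&(V>80)
k,L,st,ce=cv2.connectedComponentsWithStats(m.astype(np.uint8))
for i in range(1,k):
    if st[i,4]>60:
        Q=P[L==i]; print(ce[i].round(),st[i],np.nanmedian(Q,0).round(1),np.nanpercentile(Q,2,0).round(),np.nanpercentile(Q,98,0).round())
        top=Q[Q[:,2]>np.nanpercentile(Q[:,2],98)-4]; print("top",np.nanmean(top,0).round(1))
print(T.round(2)[:3])
to(460,228,340,1.394)
E
```

```text
[283. 135.] [ 267   94   35   86 2777] [454.9 234.2 150.6] [442. 204. 127.] [472. 261. 155.]
top [453.5 233.9 153.3]
[319. 129.] [317  97   4  64  73] [495.  225.7  75.8] [489. 199.  74.] [499. 253.  78.]
top [494.4 225.9  75.8]
[[ 9.8000e-01  1.7000e-01  5.0000e-02  4.3819e+02]
 [-1.7000e-01  9.5000e-01  2.6000e-01  2.5947e+02]
 [-0.0000e+00 -2.6000e-01  9.7000e-01  3.8305e+02]]
t 2.45 pos [426.6 194.  414.3] rpy [-3.141e+00  1.000e-03  1.395e+00] F [ 0.2 -0.2 -0.1] open 1.006 gf 0.0
delta_cm [3.94 2.7  7.42] tool yaw 0.001
```

View pics/w1.png

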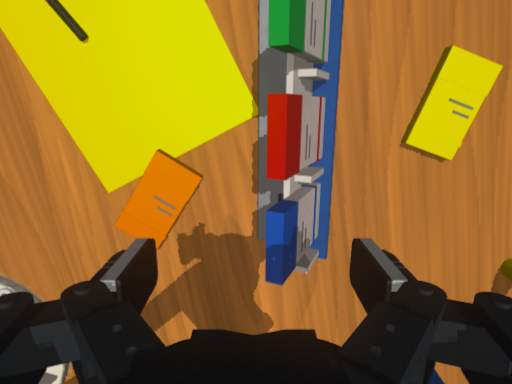

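The wrist view shows the red carton at (285,135), between green (above) and blue (below), with clear space either side for the fingers. I'll go above it, then straddle it.

```bash
python3 -c "
from h import *
plan(453,231,350,1.394,30)"
```

```text
t 2.45 pos [426.6 194.  414.3] 1.395 rows 3
[1.37, 0.65, 2.14] 0.0
[1.37, 0.65, 2.14] 0.0
[1.37, 0.65, 2.14] 0.0
```

apply_moves --deltas '[{"claw": -1, "delta_pos": [1.4, 0.7, 2.0], "yaw": 0}, {"claw": -1, "delta_pos": [1.4, 0.7, 2.0], "yaw": 0}, {"claw": -1, "delta_pos": [1.3, 0.6, 2.0], "yaw": 0}, {"claw": -1, "delta_pos": [0, 0, 2.0], "yaw": 0}, {"claw": -1, "delta_pos": [0, 0, 2.0], "yaw": 0}, {"claw": -1, "delta_pos": [0, 0, 1.9], "yaw": 0}, {"claw": -0.4, "delta_pos": [0, 0, 0], "yaw": 0}, {"claw": 0, "delta_pos": [0, 0, 0], "yaw": 0}]' --grip_force 25

```text
clock: 3.45
eef_pos: [454.0, 229.5, 296.4]
tcp_rot: [3.141, -0.0, 1.392]
contact_force: [-0.1, -0.9, 0.3]
opening: 0.604
grasp_force: 0.0
```

```bash
python3 -c "
from h import *
to(453,231,295,1.394)"
```

```text
t 3.45 pos [454.  229.5 296.4] rpy [ 3.141 -0.     1.392] F [-0.1 -0.9  0.3] open 0.604 gf 0.0
delta_cm [ 0.13 -0.12  0.14] tool yaw -0.002
```

apply_moves --deltas '[{"claw": 0, "delta_pos": [0, 0.5, 0], "yaw": 0}, {"claw": 0, "delta_pos": [0, 0.6, 0], "yaw": 0}, {"claw": 0, "delta_pos": [0, 0.6, 0], "yaw": 0}, {"claw": 0, "delta_pos": [0, 0.6, 0], "yaw": 0}, {"claw": 0, "delta_pos": [0, 0.6, 0], "yaw": 0}, {"claw": 0, "delta_pos": [0, 0.6, 0], "yaw": 0}]'

```text
clock: 4.2
eef_pos: [488.6, 223.8, 295.6]
tcp_rot: [-3.141, 0.0, 1.393]
contact_force: [0.2, 0.3, -0.0]
opening: 0.5
grasp_force: 0.0
```

```bash
python3 -c "
from h import *
to(496,222,295,1.394)
f=r.grab_frame('side'); cv2.imwrite('pics/s2.png',cv2.resize(f['img'][150:350,100:340],None,fx=3,fy=3))"
```

```text
t 4.2 pos [488.6 223.8 295.6] rpy [-3.141  0.     1.393] F [ 0.2  0.3 -0. ] open 0.5 gf 0.03316276393888984
delta_cm [-0.04  0.76  0.06] tool yaw -0.001
```

View pics/s2.png

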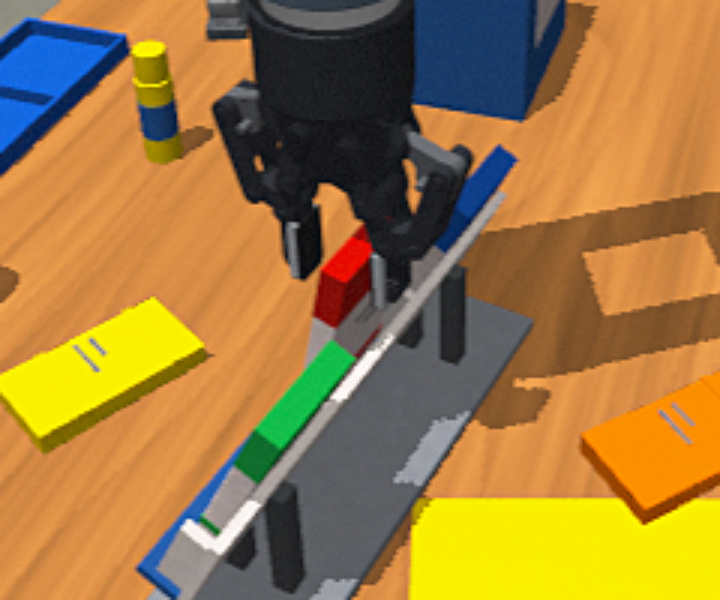

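The red carton (345,270 in the crop) is tipping up between the fingers. I'll push a little more, then close.

apply_moves --deltas '[{"claw": 0, "delta_pos": [0, 0.5, 0], "yaw": 0}, {"claw": 0.15, "delta_pos": [0, 0.3, 0], "yaw": 0}, {"claw": 0.3, "delta_pos": [0, 0, 0], "yaw": 0}, {"claw": 0.45, "delta_pos": [0, 0, 0], "yaw": 0}, {"claw": 0.6, "delta_pos": [0, 0, 0], "yaw": 0}, {"claw": 1, "delta_pos": [0, 0, 0], "yaw": 0}, {"claw": 1, "delta_pos": [0, 0, 0], "yaw": 0}, {"claw": 1, "delta_pos": [0, 0, 0], "yaw": 0}]' --grip_force 30

```text
clock: 5.25
eef_pos: [496.0, 222.4, 295.7]
tcp_rot: [-3.141, -0.0, 1.393]
contact_force: [-1.4, 1.0, 1.5]
opening: 0.16
grasp_force: 31.8
```

```bash
python3 -c "
from h import *
to(496,222,400,1.394)
f=r.grab_frame('side'); cv2.imwrite('pics/s3.png',cv2.resize(f['img'][150:350,100:340],None,fx=3,fy=3))"
```

```text
t 5.25 pos [496.  222.4 295.7] rpy [-3.141 -0.     1.393] F [-1.4  1.   1.5] open 0.16 gf 31.771845817565918
delta_cm [-4.000e-02  1.000e-02 -1.043e+01] tool yaw -0.001
```

View pics/s3.png

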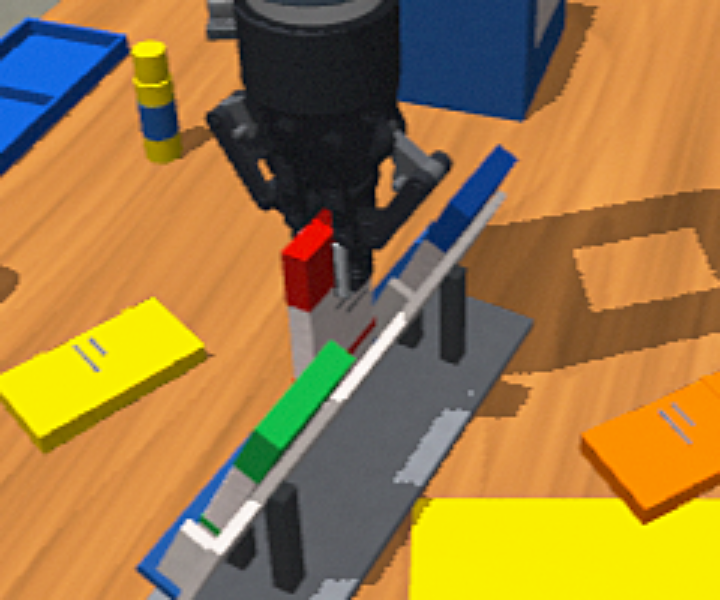

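Opening 13.6 mm: the carton is upright and flush in the pads. Lifting.

apply_moves --deltas '[{"claw": 1, "delta_pos": [0, 0, -0.5], "yaw": 0}, {"claw": 1, "delta_pos": [0, 0, -1.5], "yaw": 0}, {"claw": 1, "delta_pos": [0, 0, -2.5], "yaw": 0}, {"claw": 1, "delta_pos": [0, 0, -3], "yaw": 0}, {"claw": 1, "delta_pos": [0, 0, -3], "yaw": 0}, {"claw": 1, "delta_pos": [0, 0, -3], "yaw": 0}, {"claw": 1, "delta_pos": [0, 0, -1.5], "yaw": 0}, {"claw": 1, "delta_pos": [0, 0, 0], "yaw": 0}]'

```text
clock: 6.3
eef_pos: [496.2, 222.5, 446.8]
tcp_rot: [3.14, -0.001, 1.393]
contact_force: [0.5, 0.2, -0.7]
opening: 0.161
grasp_force: 31.5
```

```bash
python3 -c "
from h import *
plan(554,-210,445,1.588,36)"
```

```text
t 6.3 pos [496.2 222.5 446.8] 1.393 rows 13
[-3.2, 1.03, 0.01] -0.015
[-3.21, 0.98, 0.01] -0.015
[-3.22, 0.93, 0.01] -0.015
[-3.24, 0.88, 0.01] -0.015
[-3.25, 0.83, 0.01] -0.015
[-3.26, 0.78, 0.01] -0.015
[-3.27, 0.73, 0.01] -0.015
[-3.29, 0.69, 0.01] -0.015
[-3.3, 0.64, 0.01] -0.015
[-3.3, 0.59, 0.01] -0.015
[-3.31, 0.54, 0.01] -0.015
[-3.32, 0.49, 0.01] -0.015
[-3.33, 0.44, 0.01] -0.015
```

apply_moves --deltas '[{"claw": 1, "delta_pos": [-1.6, 0.5, 0], "yaw": -0.015}, {"claw": 1, "delta_pos": [-3.2, 1.0, 0], "yaw": -0.015}, {"claw": 1, "delta_pos": [-3.2, 1.0, 0], "yaw": -0.015}, {"claw": 1, "delta_pos": [-3.2, 0.9, 0], "yaw": -0.015}, {"claw": 1, "delta_pos": [-3.2, 0.9, 0], "yaw": -0.015}, {"claw": 1, "delta_pos": [-3.3, 0.8, 0], "yaw": -0.015}, {"claw": 1, "delta_pos": [-3.3, 0.8, 0], "yaw": -0.015}, {"claw": 1, "delta_pos": [-3.3, 0.7, 0], "yaw": -0.015}]'

```text
clock: 7.3
eef_pos: [531.8, -28.0, 444.2]
tcp_rot: [-3.139, 0.0, 1.513]
contact_force: [0.1, -0.2, 0.4]
opening: 0.162
grasp_force: 31.5
```

apply_moves --deltas '[{"claw": 1, "delta_pos": [-3.3, 0.7, 0], "yaw": -0.015}, {"claw": 1, "delta_pos": [-3.3, 0.6, 0], "yaw": -0.015}, {"claw": 1, "delta_pos": [-3.3, 0.6, 0], "yaw": -0.015}, {"claw": 1, "delta_pos": [-3.3, 0.5, 0], "yaw": -0.015}, {"claw": 1, "delta_pos": [-3.3, 0.5, 0], "yaw": -0.015}, {"claw": 1, "delta_pos": [-1.5, 0.2, 0], "yaw": 0}, {"claw": 1, "delta_pos": [0, 0, 0], "yaw": 0}]'

```text
clock: 8.18
eef_pos: [558.5, -208.0, 444.7]
tcp_rot: [-3.14, -0.001, 1.586]
contact_force: [0.2, -0.3, -0.1]
opening: 0.163
grasp_force: 31.5
```

```bash
python3 - <<'E'
from h import *
to(554,-210,445,1.588)
a=r.grab_frame('scene'); b=r.grab_frame('side'); 
for f,n in((a,'scene'),(b,'side')):
    P=pts(f); m=(P[...,2]>190)&(P[...,2]<232)&(abs(P[...,0]-554)<60)&(abs(P[...,1]+210)<60)
    Q=P[m]; print(n,len(Q),Q.min(0).round(),np.median(Q,0).round(1),Q.max(0).round())
ra=cv2.resize(a['img'][110:300,80:290],(500,452)); rb=cv2.resize(b['img'][0:190,190:330],(300,407))
c=np.zeros((452,800,3),np.uint8); c[:,:500]=ra; c[:407,500:]=rb; cv2.imwrite('pics/p4.png',c)
E
```

```text
t 8.175 pos [ 558.5 -208.   444.7] rpy [-3.140e+00 -1.000e-03  1.586e+00] F [ 0.2 -0.3 -0.1] open 0.163 gf 31.489081978797913
delta_cm [-0.19 -0.45 -0.03] tool yaw -0.002
scene 555 [ 552. -236.  203.] [ 565.6 -209.3  218.2] [ 568. -175.  232.]
side 138 [ 552. -233.  206.] [ 553.8 -176.9  218.9] [ 566. -168.  232.]
```

View pics/p4.png

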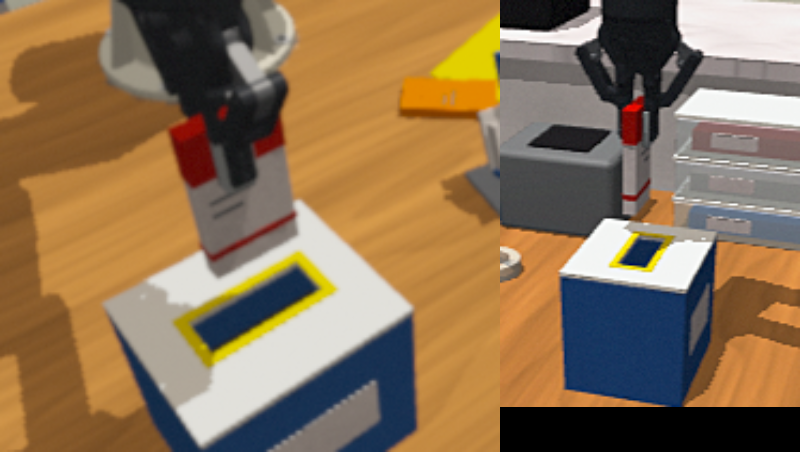

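The carton hangs upright above the slot (its centre about 4 mm off in x and 5 mm in y). Correct and lower.

apply_moves --deltas '[{"claw": 1, "delta_pos": [-0.4, -0.45, 0], "yaw": 0}, {"claw": 1, "delta_pos": [0, 0, 1.5], "yaw": 0}, {"claw": 1, "delta_pos": [0, 0, 1.5], "yaw": 0}, {"claw": 1, "delta_pos": [0, 0, 1], "yaw": 0}, {"claw": 1, "delta_pos": [0, 0, 1], "yaw": 0}, {"claw": 1, "delta_pos": [0, 0, 1], "yaw": 0}, {"claw": 1, "delta_pos": [0, 0, 1], "yaw": 0}, {"claw": 1, "delta_pos": [0, 0, 0], "yaw": 0}]'

```text
clock: 9.28
eef_pos: [554.0, -211.7, 374.7]
tcp_rot: [-3.14, -0.001, 1.588]
contact_force: [0.4, 1.0, -0.5]
opening: 0.161
grasp_force: 31.5
```

```bash
python3 - <<'E'
from h import *
to(554,-212,330,1.588)
a=r.grab_frame('scene'); b=r.grab_frame('side'); 
ra=cv2.resize(a['img'][110:300,80:290],(500,452)); rb=cv2.resize(b['img'][0:190,190:330],(300,407))
c=np.zeros((452,800,3),np.uint8); c[:,:500]=ra; c[:407,500:]=rb; cv2.imwrite('pics/p5.png',c)
E
```

```text
t 9.275 pos [ 554.  -211.7  374.7] rpy [-3.140e+00 -1.000e-03  1.588e+00] F [ 0.4  1.  -0.5] open 0.161 gf 31.491395831108093
delta_cm [-0.03  0.    4.47] tool yaw -0.0
```

View pics/p5.png

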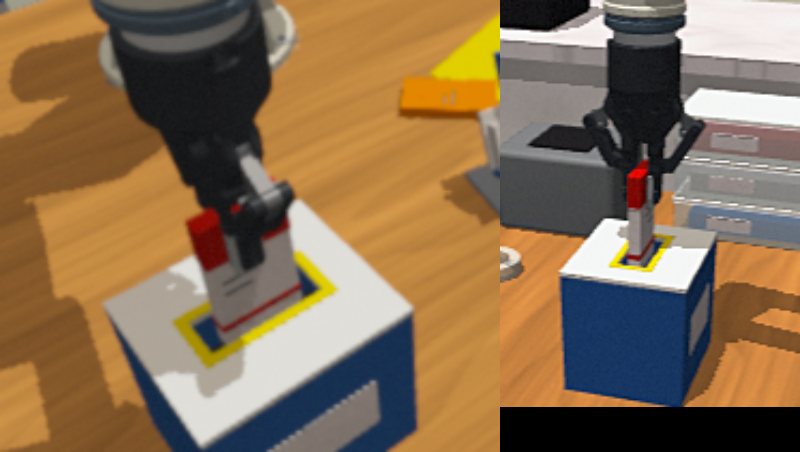

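The carton's lower end is in the slot with margin on all sides and no contact force. I'll lower it until the fingertips are just above the lid, then open and rise.

apply_moves --deltas '[{"claw": 1, "delta_pos": [0, 0, 1], "yaw": 0}, {"claw": 1, "delta_pos": [0, 0, 1], "yaw": 0}, {"claw": 1, "delta_pos": [0, 0, 1], "yaw": 0}, {"claw": 1, "delta_pos": [0, 0, 1], "yaw": 0}, {"claw": 1, "delta_pos": [0, 0, 0.2], "yaw": 0}, {"claw": 1, "delta_pos": [0, 0, 0], "yaw": 0}]'

```text
clock: 10.12
eef_pos: [554.3, -211.8, 333.6]
tcp_rot: [-3.141, -0.0, 1.588]
contact_force: [-0.1, -0.4, 0.4]
opening: 0.166
grasp_force: 31.5
```

apply_moves --deltas '[{"claw": -1, "delta_pos": [0, 0, 0], "yaw": 0}, {"claw": -1, "delta_pos": [0, 0, 0], "yaw": 0}, {"claw": -1, "delta_pos": [0, 0, 0], "yaw": 0}, {"claw": -1, "delta_pos": [0, 0, -2], "yaw": 0}, {"claw": -1, "delta_pos": [0, 0, -4], "yaw": 0}, {"claw": -1, "delta_pos": [0, 0, -4], "yaw": 0}, {"claw": -1, "delta_pos": [0, 0, -4], "yaw": 0}, {"claw": -1, "delta_pos": [0, 0, 0], "yaw": 0}]'

```text
clock: 11.12
eef_pos: [554.8, -212.0, 477.5]
tcp_rot: [3.136, 0.002, 1.588]
contact_force: [-0.6, 0.2, -0.1]
opening: 1.003
grasp_force: 0.0
```

```bash
python3 - <<'E'
from h import *
s=r.sense(); print(s["clock"],s["eef_pos"],s["contact_force"])
a=r.grab_frame('scene'); s=r.sense(); b=r.grab_frame('wrist'); P=pts(b,wristT(s,b))
m=(abs(P[...,0]-554)<14)&(abs(P[...,1]+210)<38); Q=P[m]; print("slot z",np.percentile(Q[:,2],[5,25,50,75,95,99]).round() if len(Q) else None)
ra=cv2.resize(a['img'][90:300,80:400],(400,262)); rb=cv2.resize(b['img'],(400,300))
c=np.zeros((300,800,3),np.uint8); c[:262,:400]=ra; c[:,400:]=rb; cv2.imwrite('pics/p6.png',c)
E
```

```text
11.125 [ 554.84590219 -212.00328804  477.45789138] [-0.55511156  0.24373309 -0.08256889]
slot z [ 30. 378. 384. 389. 398. 399.]
```

View pics/p6.png

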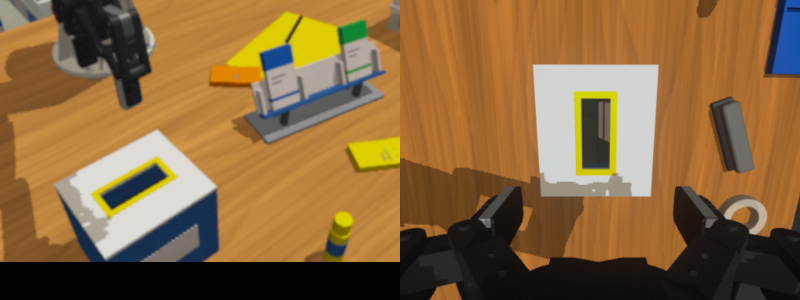

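The slot is clear at the lid, and a bit of the carton shows inside at (603,120). Blue and green are undisturbed. I'll check how low the carton lies before handing in.

```bash
python3 - <<'E'
from h import *
s=r.sense(); b=r.grab_frame('wrist'); P=pts(b,wristT(s,b)); img=b['img'].astype(int)
m=(abs(P[...,0]-554)<75)&(abs(P[...,1]+210)<85)&(P[...,2]<140)
Q=P[m]; c=img[m]; br=c.sum(1)>150
for n,k in(("bright",br),("dark",~br)): print(n,k.sum(),np.percentile(Q[k],[2,50,98],axis=0).round().tolist() if k.sum() else 0)
cv2.imwrite('pics/p7.png',cv2.resize(b['img'][105:240,215:285],None,fx=4,fy=4,interpolation=cv2.INTER_NEAREST))
E
```

```text
bright 2128 [[530.0, -285.0, 22.0], [551.0, -222.0, 36.0], [575.0, -176.0, 64.0]]
dark 1073 [[533.0, -282.0, 22.0], [553.0, -250.0, 29.0], [575.0, -178.0, 36.0]]
```

View pics/p7.png

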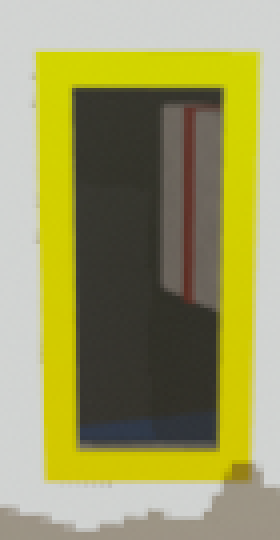

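```bash
python3 - <<'E'
from h import *
s=r.sense(); b=r.grab_frame('wrist'); P=pts(b,wristT(s,b)); print(s["eef_pos"],s["clock"])
sub=(slice(105,240),slice(215,285)); I=b['img'][sub].astype(int).sum(2); Q=P[sub]
for row in (30,35,45,55,65,70):
    print(row,[(c,I[row,c],*Q[row,c].round().astype(int)) for c in (30,38,41,44,48,52,54)])
reg=Q[30:68,42:54].reshape(-1,3); w=np.linalg.svd(reg-reg.mean(0))[2][2]; print("normal",w.round(3),reg.mean(0))
E
```

```text
[ 553.90676192 -211.64457902  472.86082601] 11.275
30 [(30, np.int64(154), np.int64(542), np.int64(-184), np.int64(33)), (38, np.int64(146), np.int64(552), np.int64(-185), np.int64(30)), (41, np.int64(235), np.int64(556), np.int64(-184), np.int64(32)), (44, np.int64(305), np.int64(560), np.int64(-184), np.int64(39)), (48, np.int64(190), np.int64(564), np.int64(-183), np.int64(48)), (52, np.int64(308), np.int64(569), np.int64(-182), np.int64(57)), (54, np.int64(307), np.int64(571), np.int64(-181), np.int64(62))]
35 [(30, np.int64(147), np.int64(542), np.int64(-191), np.int64(33)), (38, np.int64(146), np.int64(552), np.int64(-191), np.int64(29)), (41, np.int64(234), np.int64(556), np.int64(-191), np.int64(32)), (44, np.int64(300), np.int64(560), np.int64(-190), np.int64(38)), (48, np.int64(197), np.int64(565), np.int64(-189), np.int64(49)), (52, np.int64(303), np.int64(569), np.int64(-188), np.int64(57)), (54, np.int64(307), np.int64(571), np.int64(-187), np.int64(61))]
45 [(30, np.int64(144), np.int64(542), np.int64(-204), np.int64(32)), (38, np.int64(143), np.int64(553), np.int64(-20
[... 1303 characters left out ...]
, np.int64(543), np.int64(-236), np.int64(33)), (38, np.int64(147), np.int64(553), np.int64(-237), np.int64(28)), (41, np.int64(277), np.int64(557), np.int64(-236), np.int64(31)), (44, np.int64(299), np.int64(561), np.int64(-234), np.int64(39)), (48, np.int64(204), np.int64(566), np.int64(-232), np.int64(50)), (52, np.int64(298), np.int64(570), np.int64(-230), np.int64(59)), (54, np.int64(303), np.int64(572), np.int64(-229), np.int64(62))]Traceback (most recent call last):
  File "<stdin>", line 6, in <module>
    u, s, vh = gufunc(a, signature=signature)
               ~~~~~~^^^^^^^^^^^^^^^^^^^^^^^^
    raise LinAlgError("SVD did not converge")
numpy.linalg.LinAlgError: SVD did not converge
```

The visible face rises at about 62° from (557, 31). That puts the centre near x = 589, z = 76 mm, which is below 90 and at rest, 35 mm off the box centre and inside the walls. The gripper is clear, so I'm handing in.

```bash
python3 -c "
from rig import r
print(r.sign_off())"
```

```text
the job is handed in; nothing more can be done
None
```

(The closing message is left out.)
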